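# Sort the parts that came off the car on the service counter

### The job

Sort the parts that came off the car: lay both spark plugs flat in the oblong grey tray, side by side and not one on the other, stand both wheel nuts upright on the floor of the round steel dish, and stand the oil filter upright in the square cardboard box, keeping it upright on the way. Leave the mug and the roll of tape where they are.

Things in the scene. Friction and masses are not known exactly. Their poses are not given: they have to be found in the camera images.
- plug1: One of two alike spark plugs, 60 g, lying at any yaw, 95 mm long: a steel hexagon 21 mm across flats (24 over corners), 22 mm long; on one side a dark 14 mm thread, on the other a white 12 mm stem. Origin: axis at mid-hexagon (near the centre of mass; grip it there), 10.5 mm above its support. x runs along the plug: white end at +53 mm, thread end at -42 mm.
- plug2: One of two alike spark plugs, 60 g, lying at any yaw, 95 mm long: a steel hexagon 21 mm across flats (24 over corners), 22 mm long; on one side a dark 14 mm thread, on the other a white 12 mm stem. Origin: axis at mid-hexagon (near the centre of mass; grip it there), 10.5 mm above its support. x runs along the plug: white end at +53 mm, thread end at -42 mm.
- nut1: A bright steel wheel nut standing upright, closed domed end up: 36 mm tall, hexagon 21 mm across flats (24 mm across corners) from 6 to 28 mm height, on a round foot 29 mm across and 4 to 7 mm high. About 70 g. Origin: centre of its underside; z up. Flats face its x axis (two flats are square to x, corners lie on y). There are two alike.
- nut2: A bright steel wheel nut standing upright, closed domed end up: 36 mm tall, hexagon 21 mm across flats (24 mm across corners) from 6 to 28 mm height, on a round foot 29 mm across and 4 to 7 mm high. About 70 g. Origin: centre of its underside; z up. Flats face its x axis (two flats are square to x, corners lie on y). There are two alike.
- filter: A spin-on oil filter, a white can standing upright, 62 mm across and 72 mm tall, its upper edge rounded above 58 mm height. About 280 g. Origin: centre of its underside; z up. Can be gripped from above at any yaw.
- tray: Shallow oblong grey plastic tray, fixed to the counter, 130 mm (its x) by 160 mm (its y) outside, walls 4 mm thick and 20 mm high, floor 4 mm thick. A plug fits lying along the tray's x. Origin: centre of its underside, on the counter; z up; turned up to 0.35 rad.
- dish: Shallow round steel dish, fixed to the counter, 144 mm across the rim, 20 mm high, wall 3 mm, the flat floor inside about 114 mm across and 4 mm above the counter. Origin: centre of its underside, on the counter; z up.
- carton: Small open square cardboard box, fixed to the counter, 110 mm square outside, walls 4 mm thick and 35 mm high, floor 4 mm thick. Origin: centre of its underside, on the counter; z up; turned up to 0.35 rad.
- mug: Blue ceramic coffee mug, loose, 74 mm across, 85 mm tall, handle on its +y side. A bystander. Origin: centre of its underside.
- tape: Roll of packing tape lying flat, loose, 88 mm across, 24 mm high. A bystander. Origin: centre of its underside.
Things that resemble listed ones, but are neither listed nor needed, are in the scene too. Of the things shaped like the filter, the white one is meant.

How it is judged:
At the end, for the whole second after the job is handed in: Plugs lie level (0.27 rad) on the tray floor, hexagon centres at least 10 mm inside its walls and under 22 mm high; nuts upright (0.15 rad) on the dish floor within 55 mm of its centre; filter upright (0.1 rad) on the box floor within 32 mm of its centre; all at rest, released (x of plug1 in the frame of tray between -0.045 and 0.045 m and y of plug1 in the frame of tray between -0.066 and 0.066 m and z of each of plug1, plug2 in the frame of tray below 0.022 m and angle between plug1's own x axis and vertical between 1.3 and 1.84 rad and x of plug2 in the frame of tray between -0.045 and 0.045 m and y of plug2 in the frame of tray between -0.066 and 0.066 m and angle between plug2's own x axis and vertical between 1.3 and 1.84 rad and horizontal distance between each of nut1, nut2 and dish below 0.055 m and z of each of nut1, nut2 in the frame of dish below 0.012 m and angle between each of nut1, nut2's own z axis and vertical below 0.15 rad and horizontal distance between filter and carton below 0.032 m and z of filter in the frame of carton below 0.01 m and angle between filter's own z axis and vertical below 0.1 rad and linear speed of each of plug1, plug2, nut1, nut2, filter below 0.02 m/s); the robot touches nothing.
It fails at once if the mug is pushed more than 25 mm or tipped (distance of mug from where it was at the start of the episode above 0.025 m or angle between mug's own z axis and vertical above 0.35 rad).
It fails at once if the roll of tape is pushed more than 25 mm or tipped (distance of tape from where it was at the start of the episode above 0.025 m or angle between tape's own z axis and vertical above 0.35 rad).
It fails at once if the oil filter is tipped well over (it would spill) (angle between filter's own z axis and vertical above 0.7 rad).
It also fails if it takes over 128 s, if anything falls off the work surface, if the arm or the gripper's body presses on something with over 40 N, if the wrist force passes 120 N, or if a joint passes its speed limit or range.

### The arm

A 6-joint arm with a two-finger parallel gripper is mounted at the origin on the work surface. World frame = base frame: x ahead of the robot, y to its left, z up, the work surface at z = 0. Lengths are in m, angles in rad, forces in N, time in s.
With the tool pointing down it reaches from about 0.35 to 0.975 m from the base axis. Payload 4.9 kg.
Tool frame: the origin (TCP) lies at the very end of the fingers, on their centre line; the grasp point (between the pads) lies 19 mm behind it; z points along the fingers, y is the line along which they close (so a half turn about z gives the same grasp; the last joint's range is limited). The gripper opens to 85 mm and grips with 20 to 120 N. Pads are 22 mm wide; open, the fingers measure 114 mm over their backs; the gripper's body (76 mm by 85 mm) begins 54 mm behind the grasp point. The pads swing forward as they close: fully open they stand 13 mm farther back than shut.
Start: joints at [1.176, 0.053, 1.613, -0, 1.476, -0.119], TCP at [0.17, 0.601, 0.231] pointing down, gripper open.
Joint ranges: [-3.01, 3.01], [-1.01, 2.22], [0.06, 2.58], [-1.02, 4.17], [0.09, 2.62], [-3.14, 3.14]. Speed limits (rad/s): [2.57, 2.57, 3.14, 3.14, 3.14, 3.14].

### API

Orientations are given as a rotation vector (axis times angle).
In Python, from station import ctrl gives the robot as it stands.
- The arm moves only by the tool jog_arm, never from a script. Its argument "plan" is a list of rows, each a list of 7 numbers: the shift along the tool's x, y, z in units of 0.02 m (1.0 is 0.02 m), then the turn, a rotation vector about the tool's x, y, z in units of 45 degrees (1.0 is 45 degrees), then the opening, from -1 (shut) to 1 (fully open). A call has 1 to 8 rows; each row shifts and turns the commanded pose from where the row before left it, along the tool's axes as they then stand; what a row does not reach is not made up. A row lasts 1/10 s, in which the tool goes at most 50 mm and 8.59 degrees, less where a joint would pass 70% of its speed; a pose out of reach is approached as far as the arm can. A call with a number of a shift or a turn outside -1 to 1 is refused whole. A call with a gripper value outside its range is refused whole. The fingers move at their own pace and stop on an object; "grip_force" is the grip in N (left out, the last holds). Time passes only in rows, so rows that do not move let the fingers close. It gives the time, the measured TCP pose, the force, the opening and the grip force at its end, in the units of the state.
- ctrl.get_obs(): the state, without advancing time (a new reading comes with each control period).
- ctrl.get_image(name): name is "side" or "top"; returns (picture, depth): 384x512x3 uint8, red, green, blue; 384x512 float32, m along the optical axis (not along the pixel's ray), 0 where there is no reading.
- ctrl.camera_info(name): a dict with "camera_matrix" (3x3 intrinsics, pixels), "rvec" (rotation vector, rad) and "tvec" (3), from world to camera coordinates, as OpenCV has them. Camera axes: x right, y down, z forward; pixel columns grow to the right and rows downward; lengths in m; the calibration is good to about 2 mm. A picture is of the moment at which its call begins. camera_info takes no time and is no camera call.
- ctrl.finish_job(): hands the job in; it is judged then, once.
The state is a dict: "t": time; "q": joint angles; "dq": joint speeds; "effort": joint torques, N m; "tool_pos": TCP position; "tool_rot": TCP orientation; "contact_force": force on the tool from outside, world axes, zero at the start; "wrist_torque": the same for the moment, N m; "opening": finger opening in m; "grip_force": force on a finger pad.
Only numpy, scipy, OpenCV 4.12 (cv2) and the standard library are available. Lean on these libraries where they do the work, as an engineer would, in place of code of your own. Each camera call takes 0.05 s, during which the arm holds its last target. There are 200 camera calls.

## Working session

There is one attempt and no reset: what is moved stays moved. The work goes in short steps, Python scripts to look and compute and a tool call to move; the robot and the scene stay as the last step left them, time stands still between calls to the robot, and variables do not carry over. Pictures are saved under pics/ and viewed, at most 14 in all, crops included, and the job is handed in when it is done.

Besides the shell and the picture viewer there is one more tool, called after "Call:" as name(argument=value, ...) on one line, values as JSON. jog_arm: Moves the arm, as the interface text tells. Shifts and turns lie within -1 to 1; 1 stands for 0.02 m of shift or 45 degrees of turn. Its arguments: {"type":"object","properties":{"plan":{"type":"array"},"grip_force":{"type":"number"}},"required":["plan"]}

```bash
ls; mkdir -p pics; cat > h.py <<'E'
import numpy as np, cv2
from station import ctrl
def grab(n):
    im,d=ctrl.get_image(n); c=ctrl.camera_info(n)
    K=np.array(c["camera_matrix"],float);R=cv2.Rodrigues(np.array(c["rvec"],float))[0];t=np.array(c["tvec"],float).ravel()
    return im,d,K,R,t
def world(d,K,R,t):
    v,u=np.mgrid[:d.shape[0],:d.shape[1]]
    P=np.stack([(u-K[0,2])/K[0,0]*d,(v-K[1,2])/K[1,1]*d,d],-1)
    return (P-t)@R
def ray(u,v,z,K,R,t):
    r=R.T@np.array([(u-K[0,2])/K[0,0],(v-K[1,2])/K[1,1],1]);c=-R.T@t
    return c+r*(z-c[2])/r[2]
E
python3 - <<'E'
from h import *
for n in("top","side"):
    im,d,K,R,t=grab(n); np.savez(f"{n}0.npz",im=im,d=d,K=K,R=R,t=t)
    cv2.imwrite(f"pics/{n}0.png",cv2.resize(im[...,::-1],(800,600),interpolation=cv2.INTER_CUBIC)); print(n,-R.T@t,K[0,0])
print(ctrl.get_obs())
E
```

```text
pics
top [0.34928985 0.01374928 0.95811025] 360.3116463511558
side [ 0.01763767 -0.82020928  0.95865955] 475.5634105420898
{'t': 0.1, 'q': array([ 1.17599751e+00,  5.32970762e-02,  1.61414758e+00,  4.65737630e-05,
        1.47600514e+00, -1.19027489e-01]), 'dq': array([ 4.33729921e-04, -5.65531285e-04, -2.68189103e-03,  4.73233616e-05,
       -1.97560669e-03,  5.97331912e-04]), 'effort': array([ 6.18140803e-04, -3.94902241e+01, -3.71363640e+01, -1.12696482e-04,
        3.84905987e-03,  8.64376346e-06]), 'tool_pos': array([0.16996762, 0.60086359, 0.23018754]), 'tool_rot': array([-4.31744982e-01, -3.11126122e+00,  2.80247896e-03]), 'contact_force': array([ 0.62749321,  0.19568141, -0.13757124]), 'wrist_torque': array([ 0.00524312,  0.02028545, -0.02956955]), 'grip_force': 0.0, 'opening': 0.08533394219143868}
```

View pics/top0.png

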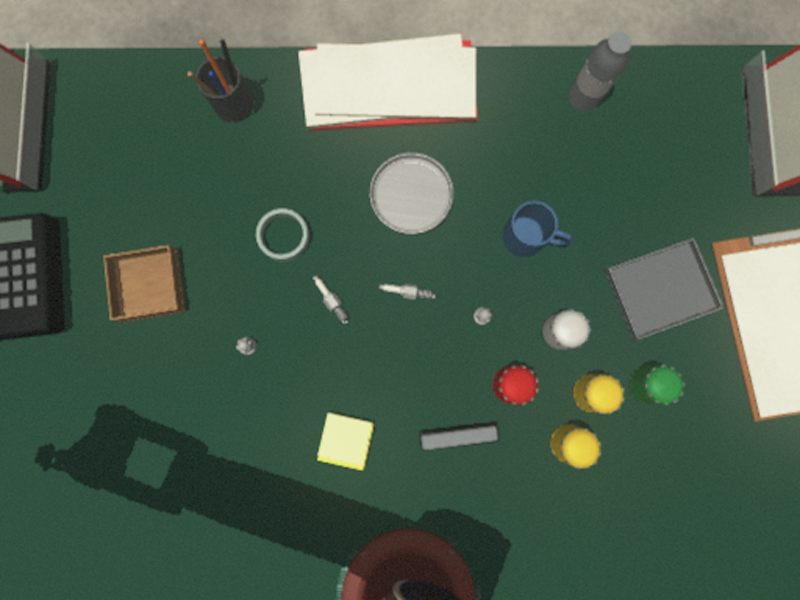

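View pics/side0.png

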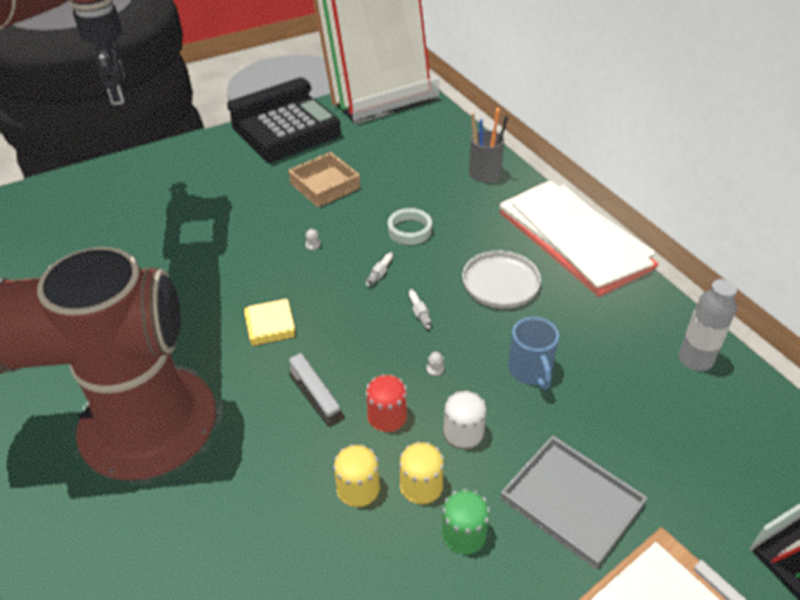

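The top view (800 px scale) shows the carton at (145,284), the dish at (411,193) and the tray at (665,288). The plugs are at (331,300) and (408,292), the nuts at (246,345) and (482,316), and the white filter at (568,330). The bystanders are the mug at (535,228) and the tape at (282,233). The side view agrees.

```bash
cat > m.py <<'E'
from h import *
def load(n):
    z=np.load(n+".npz"); return z["im"],z["d"],z["K"],z["R"],z["t"]
def blob(im,c,w):  # non-green blob near c (800-scale)
    hsv=cv2.cvtColor(im,cv2.COLOR_RGB2HSV).astype(int); c=np.array(c)*.64; w*=.64
    green=(hsv[...,0]>60)&(hsv[...,0]<95)&(hsv[...,1]>90)
    m=(~green).astype(np.uint8); r=np.zeros_like(m); cv2.rectangle(r,tuple(int(x) for x in c-w),tuple(int(x) for x in c+w),1,-1); m*=r
    n,l,s,ce=cv2.connectedComponentsWithStats(m); i=1+np.argmax(s[1:,4]); return l==i
E
python3 - <<'E'
from m import *
im,d,K,R,t=load("top0"); W=world(d,K,R,t)
print("table z",np.median(W[240:300,200:210,2][d[240:300,200:210]>0]))
obj=dict(plugA=((331,300),32,.0105),plugB=((408,292),30,.0105),nutA=((246,345),18,.028),nutB=((482,316),18,.028),filter=((568,330),32,.06),tray=((665,288),62,.02),dish=((411,193),48,.02),carton=((145,284),50,.035))
for n,(c,w,z) in obj.items():
    m=blob(im,c,w); ct=max(cv2.findContours(m.astype(np.uint8),0,1)[0],key=cv2.contourArea)
    (cx,cy),_,_=cv2.minAreaRect(ct)
    P=np.array([ray(p[0][0],p[0][1],z,K,R,t)[:2] for p in ct])
    rc=cv2.minAreaRect((P*1000).astype(np.float32)); w3=W[m]
    top=w3[w3[:,2]>np.percentile(w3[:,2],50)]
    print(n,"rect",np.round(rc,1).tolist() if 0 else [np.round(x,1) for x in rc],"z",np.round(np.percentile(w3[:,2],[5,50,95,99])*1000,1),"med",np.round(np.median(w3,0)[:2]*1000,1),"uppermean",np.round(top.mean(0)*1000,1))
    if n[:4]=="plug":
        b=im[...,::3].mean(-1); v,u=np.nonzero(m)
        hs=cv2.cvtColor(im,cv2.COLOR_RGB2GRAY)
        wp=np.array([ray(a,b_,z,K,R,t)[:2] for a,b_ in zip(u,v)]); ev=np.linalg.svd(wp-wp.mean(0),full_matrices=False)[2][0]
        s=(wp-wp.mean(0))@ev; g=hs[v,u]; ev=ev*np.sign(np.corrcoef(s,g)[0,1]); s=(wp-wp.mean(0))@ev
        q=wp-wp.mean(0); wd=q@[-ev[1],ev[0]]
        print("   axis deg",np.degrees(np.arctan2(ev[1],ev[0])),"ends",s.min(),s.max(),"mean",wp.mean(0),"bright profile",[(round(x*1000),int(g[abs(s-x)<.003].mean()),round(1000*np.ptp(wd[abs(s-x)<.003]))) for x in np.arange(-.04,.05,.008) if (abs(s-x)<.003).any()])
E
```

```text
table z 0.0021068269266303163
plugA rect [array([482.4, 126.2]), array([105.9,  33.2]), np.float64(27.9)] z [-0.5 15.7 23.9 25.8] med [478.7 123.9] uppermean [474.7 123.3  32.1]
   axis deg 33.78315313300088 ends -0.05157514675356264 0.054184366074682376 mean [0.48099125 0.12566911] bright profile [(-40, 89, 21), (-32, 105, 25), (-24, 108, 17), (-16, 99, 26), (-8, 151, 29), (0, 143, 34), (8, 146, 29), (16, 153, 17), (24, 161, 16), (32, 148, 19), (40, 152, 17), (48, 129, 11)]
plugB rect [array([509.5,  -4.1]), array([104.4,  72.9]), np.float64(89.3)] z [-1.2  2.4 22.  24. ] med [509.3  -7.5] uppermean [500.4  -4.6  19.3]
   axis deg 80.07275310044021 ends -0.052898681530723815 0.05879973356689396 mean [ 0.51175326 -0.00599227] bright profile [(-40, 88, 66), (-32, 92, 66), (-24, 90, 69), (-16, 98, 74), (-8, 123, 66), (0, 115, 66), (8, 108, 63), (16, 118, 63), (24, 114, 56), (32, 108, 53), (40, 107, 52), (48, 85, 52)]
nutA rect [array([403. , 263.9]), array([33.7, 35.9]), np.float64(1.1)] z [-0.  11.8 37.4 39. ] med [404.3 264.3] uppermean [403.7 266.   31.2]
nutB rect [array([ 449.3, -129.1]), array([33. , 42.9]), np.float64(53.0)] z [-3.000e-01  8.200e+00  3.730e+01  5.349e+02] med [ 449.8 -128.4] uppermean [ 445.7 -123.3   53.8]
filter rect [array([ 421.9, -260.7]), array([107. , 103.2]), np.float64(89.2)] z [-1.2  3.4 73.2 74.8] med [ 412.9 -264.8] uppermean [ 418.1 -254.8   63.3]
tray rect [array([ 494.6, -441.4]), array([225.9, 214.9]), np.float64(89.2)] z [-1.2  3.6 19.3 22.6] med [ 481.4 -465. ] uppermean [ 492.1 -447.4   15.4]
dish rect [array([665.5, -12.2]), array([166.2, 173. ]), np.float64(89.5)] z [-1.   3.9 19.1 23. ] med [670.9 -12.2] uppermean [665.  -11.1  16.5]
carton rect [array([501.8, 427.5]), array([154.5, 156.9]), np.float64(1.9)] z [ 0.4  6.1 36.4 38.4] med [510.  438.8] uppermean [510.1 439.7  23.9]
```

```bash
cat > m2.py <<'E'
from m import *
def comp(W,d,c,w,zlo,zhi=.12):
    c=np.array(c)*.64; w*=.64
    m=((W[...,2]>zlo)&(W[...,2]<zhi)&(d>0)).astype(np.uint8); r=np.zeros_like(m); cv2.rectangle(r,tuple(int(x) for x in c-w),tuple(int(x) for x in c+w),1,-1); m*=r
    n,l,s,ce=cv2.connectedComponentsWithStats(m); return l==1+np.argmax(s[1:,4])
E
python3 - <<'E'
from m2 import *
for cam,obj in (("top0",dict(plugA=((331,300),34,.008),plugB=((408,292),32,.008),nutA=((246,345),18,.01),nutB=((482,316),18,.01),filter=((568,330),34,.03),tray=((665,288),66,.010),dish=((411,193),50,.010),carton=((145,284),52,.02),red=((517,385),30,.03),mug=((538,228),40,.03),tape=((282,233),34,.012),yel=((602,395),28,.03))),
 ("side0",dict(plugA=((380,270),26,.008),plugB=((420,308),28,.008),nutA=((312,239),16,.01),nutB=((435,363),18,.01),filter=((465,418),35,.03),tray=((573,500),75,.01),dish=((501,278),50,.01),carton=((325,178),42,.02),mug=((535,350),38,.03)))):
  im,d,K,R,t=load(cam); W=world(d,K,R,t)
  for n,(c,w,z) in obj.items():
    m=comp(W,d,c,w,z); p=W[m]; rc=cv2.minAreaRect((p[:,:2]*1000).astype(np.float32))
    print(cam,n,len(p),"c",np.round(rc[0],1),"size",np.round(rc[1],1),"ang",round(rc[2],1),"mean",np.round(p.mean(0)*1000,1),"ztop",round(np.percentile(p[:,2],97)*1000,1))
    if n[:4]=="plug":
        q=p[:,:2]-p[:,:2].mean(0); ev=np.linalg.svd(q,full_matrices=False)[2][0]; s=q@ev; g=cv2.cvtColor(im,7)[m].astype(int)
        sg=np.sign(np.corrcoef(s,g)[0,1]); ev=ev*sg; s=s*sg
        print("  axis",np.round(np.degrees(np.arctan2(ev[1],ev[0])),1),"ends",s.min(),s.max(),[(round(x*1e3),int(g[abs(s-x)<.003].mean()),round(1e3*np.percentile(p[abs(s-x)<.003][:,2],80))) for x in np.arange(-.04,.05,.006) if (abs(s-x)<.003).any()])
E
```

```text
top0 plugA 205 c [480.6 127.5] size [94.2 24. ] ang 33.4 mean [478.  125.5  17.9] ztop 24.7
  axis 34.6 ends -0.04379850092914121 0.050317065512491904 [(-40, 101, 18), (-34, 122, 19), (-28, 120, 20), (-22, 121, 19), (-16, 110, 20), (-10, 150, 24), (-4, 166, 23), (2, 162, 23), (8, 169, 23), (14, 177, 19), (20, 198, 20), (26, 189, 17), (32, 189, 18), (38, 202, 18), (44, 164, 18)]
top0 plugB 198 c [493.9  -2.5] size [92.5 23.6] ang 79.1 mean [492.5  -4.   17.9] ztop 23.8
  axis 79.7 ends -0.04451265551899582 0.04790238065299045 [(-40, 114, 18), (-34, 114, 20), (-28, 129, 18), (-22, 124, 21), (-16, 124, 22), (-10, 162, 23), (-4, 164, 23), (2, 166, 23), (8, 162, 21), (14, 180, 20), (20, 188, 16), (26, 204, 19), (32, 201, 17), (38, 180, 19), (44, 142, 17)]
top0 nutA 78 c [404.6 268.1] size [21.3 21.9] ang 88.5 mean [403.8 265.7  30.2] ztop 38.7
top0 nutB 62 c [ 449.3 -128.5] size [21.  19.1] ang 79.2 mean [ 449.  -127.7   31.2] ztop 37.7
top0 filter 546 c [ 421.3 -261.6] size [60.6 60.5] ang 11.1 mean [ 419.8 -256.8   66.4] ztop 74.5
top0 tray 508 c [ 492.1 -441.1] size [129.9 163.5] ang 1
[... 1336 characters left out ...]
38, 250, 14), (44, 248, 14)]
side0 nutA 60 c [403.5 257.8] size [20.6 21.6] ang 44.7 mean [403.5 255.8  23.1] ztop 33.9
side0 nutB 84 c [ 451.9 -137.7] size [23.2 21. ] ang 17.9 mean [ 449.5 -139.7   24.3] ztop 34.7
side0 filter 629 c [ 422.1 -269.3] size [60.8 60.7] ang 58.3 mean [ 417.1 -276.9   59.8] ztop 71.3
side0 tray 711 c [ 493.9 -447. ] size [133.1 160.2] ang 19.0 mean [ 491.  -450.3   16.2] ztop 21.0
side0 dish 276 c [665.1 -19. ] size [145.7 141.8] ang 36.4 mean [666.7 -17.   15.6] ztop 20.5
side0 carton 326 c [511.1 431.1] size [114.6 118. ] ang 9.0 mean [510.4 429.9  27.3] ztop 34.7
side0 mug 884 c [ 580.7 -222.6] size [104.4  72.9] ang 45.2 mean [ 587.6 -218.4   60.5] ztop 83.9
```

Call:
jog_arm(plan=[[0,0,0,0,0,-0.176,0.1],[0,0,0,0,0,-0.176,0.1],[-0.69,-0.99,0.2,0,0,0,0.1],[-0.69,-0.99,0.2,0,0,0,0.1],[-0.69,-0.99,0.2,0,0,0,0.1],[-0.69,-0.99,0.2,0,0,0,0.1],[-0.69,-0.99,0.2,0,0,0,0.1],[-0.69,-0.99,0.2,0,0,0,0.1]], grip_force=50)

```text
t: 0.9
tool_pos: [0.2533, 0.4815, 0.2065]
tool_rot: [0.001, -3.141, 0.001]
contact_force: [-0.6, 0.1, 0.5]
opening: 0.0468
grip_force: 0.0
```

Call:
jog_arm(plan=[[-0.69,-0.99,0.4,0,0,0,0.1],[-0.69,-0.99,0.4,0,0,0,0.1],[-0.69,-0.99,0.4,0,0,0,0.1],[-0.69,-0.99,0.4,0,0,0,0.1],[-0.69,-0.99,0.4,0,0,0,0.1],[-0.69,-0.99,0.4,0,0,0,0.1],[-0.69,-0.99,0.4,0,0,0,0.1],[-0.69,-0.99,0.4,0,0,0,0.1]])

```text
t: 1.7
tool_pos: [0.3637, 0.3232, 0.1425]
tool_rot: [0.001, -3.141, 0.001]
contact_force: [0.4, -0.2, 0.2]
opening: 0.047
grip_force: 0.0
```

Call:
jog_arm(plan=[[-0.69,-0.99,0.4,0,0,0,0.1],[-0.69,-0.99,0.4,0,0,0,0.1],[-0.69,-0.99,0.4,0,0,0,0.1],[0,0,0,0,0,0,0.1],[0,0,0,0,0,0,0.1]])

```text
t: 2.2
tool_pos: [0.4047, 0.2647, 0.1189]
tool_rot: [-0.001, -3.14, 0.0]
contact_force: [0.1, 0.1, 0.6]
opening: 0.047
grip_force: 0.0
```

```bash
python3 - <<'E'
from m2 import *
for n in("side","top"):
    im,d,K,R,t=grab(n); W=world(d,K,R,t); T=ctrl.get_obs()["tool_pos"]
    for lo,hi in((0,.01),(.01,.03),(.08,.1)):
        m=(d>0)&(np.linalg.norm(W[...,:2]-T[:2],axis=-1)<.08)&(W[...,2]>T[2]+lo)&(W[...,2]<T[2]+hi); p=W[m]
        if len(p): print(n,lo,len(p),np.round((p.min(0)-T)*1e3,1),np.round((p.max(0)-T)*1e3,1))
    if n=="side":
        c=K@(R@T+t); u,v=c[:2]/c[2]; print(u,v); u,v=int(u),int(v)
        cv2.imwrite("pics/s1.png",cv2.resize(im[max(0,v-70):v+80,max(0,u-90):u+90,::-1],None,fx=3,fy=3,interpolation=2))
E
```

```text
side 0 27 [-12.3 -37.9   0.2] [10.1 26.3  9.6]
side 0.01 77 [-13.4 -44.3  11.1] [10.2 25.9 29.9]
side 0.08 125 [-20.5 -73.4  80.1] [18.4 17.5 99.8]
195.21312521775025 124.73037913684419
top 0.01 1 [-11.3 -27.5  13. ] [-11.3 -27.5  13. ]
top 0.08 36 [-19.  -62.3  81. ] [ 14.6 -20.   99.7]
```

View pics/s1.png

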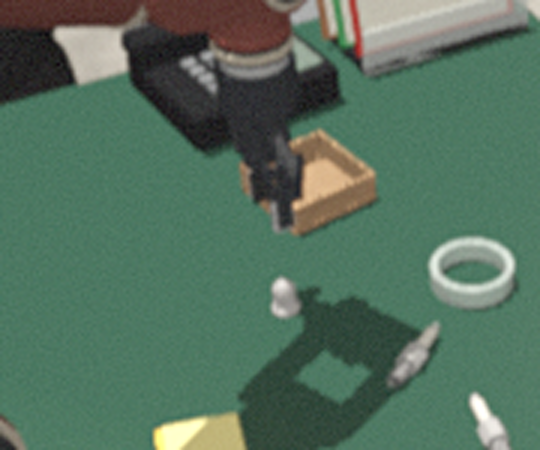

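Call:
jog_arm(plan=[[0,-0.12,0.9,0,0,0,0.2],[0,0,0.9,0,0,0,0.2],[0,0,0.9,0,0,0,0.2],[0,0,0.9,0,0,0,0.2],[0,0,0.9,0,0,0,0.2],[0,0,0.9,0,0,0,0.2],[0,0,0,0,0,0,0.2]])

```text
t: 3.0
tool_pos: [0.4026, 0.2625, 0.0091]
tool_rot: [0.003, -3.137, 0.003]
contact_force: [-0.1, -0.9, 0.4]
opening: 0.0516
grip_force: 0.0
```

Call:
jog_arm(plan=[[0,0,0,0,0,0,-0.3],[0,0,0,0,0,0,-0.4],[0,0,0,0,0,0,-0.7],[0,0,0,0,0,0,-1],[0,0,0,0,0,0,-1],[0,0,0,0,0,0,-1],[0,0,0,0,0,0,-1],[0,0,0,0,0,0,-1]], grip_force=40)

```text
t: 3.8
tool_pos: [0.4062, 0.2633, 0.013]
tool_rot: [-0.001, 3.139, 0.003]
contact_force: [-1.5, 0.9, 6.1]
opening: 0.0196
grip_force: 39.8
```

Call:
jog_arm(plan=[[0,0,-0.5,0,0,0,-1],[0,0,-1,0,0,0,-1],[0,0,-1,0,0,0,-1],[-0.5,-0.5,-1,0,0,0,-1],[-0.98,-0.96,-0.5,0,0,0,-1],[-0.98,-0.96,0,0,0,0,-1],[-0.98,-0.96,0,0,0,0,-1],[-0.98,-0.96,0,0,0,0,-1]])

```text
t: 4.6
tool_pos: [0.494, 0.1748, 0.0918]
tool_rot: [-0.001, 3.141, -0.0]
contact_force: [0.1, -0.1, -1.1]
opening: 0.0197
grip_force: 39.3
```

Call:
jog_arm(plan=[[-0.98,-0.96,0,0,0,0,-1],[-0.98,-0.96,0,0,0,0,-1],[-0.98,-0.96,0,0,0,0,-1],[-0.98,-0.96,0,0,0,0,-1],[-0.98,-0.96,0,0,0,0,-1],[-0.98,-0.96,0,0,0,0,-1],[-0.98,-0.96,0,0,0,0,-1],[-0.98,-0.96,0,0,0,0,-1]])

```text
t: 5.4
tool_pos: [0.6507, 0.0212, 0.0914]
tool_rot: [0.001, -3.141, 0.0]
contact_force: [1.2, 0.8, -0.7]
opening: 0.0196
grip_force: 39.3
```

Call:
jog_arm(plan=[[-0.98,-0.96,0,0,0,0,-1],[-0.98,-0.96,0,0,0,0,-1],[0,0,0,0,0,0,-1],[0,0,0,0,0,0,-1]])

```text
t: 5.8
tool_pos: [0.6893, -0.0165, 0.0911]
tool_rot: [-0.0, -3.141, -0.0]
contact_force: [0.1, -0.1, -1.1]
opening: 0.0198
grip_force: 39.3
```

Call:
jog_arm(plan=[[0,0,0.9,0,0,0,-1],[0,0,0.9,0,0,0,-1],[0,0,0.9,0,0,0,-1],[0,0,0.6,0,0,0,-1],[0,0,0.35,0,0,0,-1],[0,0,0.06,0,0,0,-1],[0,0,0,0,0,0,-1],[0,0,0,0,0,0,-1]])

```text
t: 6.6
tool_pos: [0.6897, -0.0159, 0.017]
tool_rot: [-0.001, 3.142, 0.0]
contact_force: [-1.5, -0.9, 0.9]
opening: 0.0201
grip_force: 39.4
```

Call:
jog_arm(plan=[[0,0,0.04,0,0,0,-1],[0,0,0,0,0,0,-1],[0,0,0,0,0,0,-0.45],[0,0,0,0,0,0,-0.3],[0,0,0,0,0,0,-0.2],[0,0,0,0,0,0,-0.1],[0,0,0,0,0,0,0],[0,0,0,0,0,0,0]])

```text
t: 7.4
tool_pos: [0.6896, -0.0161, 0.0162]
tool_rot: [0.001, -3.142, -0.0]
contact_force: [0.4, 0.4, -0.1]
opening: 0.0426
grip_force: 0.0
```

Call:
jog_arm(plan=[[0,0,-0.5,0,0,0,0],[0,0,-0.5,0,0,0,0],[0,0,-1,0,0,0,0.1],[0,0,-1,0,0,0,0.2],[0,0,-1,0,0,0,0.2],[0.9,-0.45,0,0,0,0,0.2],[0.9,-0.45,0,0,0,0,0.2],[0.9,-0.45,0,0,0,0,0.2]])

```text
t: 8.2
tool_pos: [0.6357, -0.0435, 0.0981]
tool_rot: [-0.002, 3.139, -0.001]
contact_force: [0.5, 0.2, -0.5]
opening: 0.0512
grip_force: 0.0
```

Call:
jog_arm(plan=[[0.9,-0.45,0,0,0,0,0.2],[0.9,-0.45,0,0,0,0,0.2],[0.9,-0.45,0,0,0,0,0.2],[0.9,-0.45,0,0,0,0,0.2],[0.9,-0.45,0,0,0,0,0.2],[0.9,-0.45,0,0,0,0,0.2],[0.9,-0.45,0,0,0,0,0.2],[0.9,-0.45,0,0,0,0,0.2]])

```text
t: 9.0
tool_pos: [0.4915, -0.1158, 0.0977]
tool_rot: [-0.001, 3.14, -0.001]
contact_force: [-0.3, 0.2, -0.1]
opening: 0.051
grip_force: 0.0
```

Call:
jog_arm(plan=[[0.9,-0.45,0,0,0,0,0.2],[0.9,-0.45,0,0,0,0,0.2],[0.3,-0.2,0,0,0,0,0.2],[0,0,0,0,0,0,0.2]])

```text
t: 9.4
tool_pos: [0.4498, -0.1377, 0.0973]
tool_rot: [0.001, 3.14, -0.001]
contact_force: [0.7, 0.2, 0.8]
opening: 0.0508
grip_force: 0.0
```

Call:
jog_arm(plan=[[0,0.22,0.9,0,0,0,0.2],[0,0,0.9,0,0,0,0.2],[0,0,0.9,0,0,0,0.2],[0,0,0.9,0,0,0,0.2],[0,0,0.7,0,0,0,0.2],[0,0,0,0,0,0,0.2]])

```text
t: 10.0
tool_pos: [0.4487, -0.1319, 0.0084]
tool_rot: [0.002, -3.138, -0.003]
contact_force: [-0.7, 0.4, 0.9]
opening: 0.0514
grip_force: 0.0
```

Call:
jog_arm(plan=[[0,0,0,0,0,0,-0.3],[0,0,0,0,0,0,-0.4],[0,0,0,0,0,0,-0.7],[0,0,0,0,0,0,-1],[0,0,0,0,0,0,-1],[0,0,0,0,0,0,-1],[0,0,0,0,0,0,-1],[0,0,0,0,0,0,-1]])

```text
t: 10.8
tool_pos: [0.4508, -0.1333, 0.0116]
tool_rot: [-0.001, 3.139, -0.001]
contact_force: [0.5, 0.8, 5.6]
opening: 0.022
grip_force: 39.5
```

Call:
jog_arm(plan=[[0,0,-0.5,0,0,0,-1],[0,0,-1,0,0,0,-1],[0,0,-1,0,0,0,-1],[0,0,-1,0,0,0,-1],[0,0,-0.5,0,0,0,-1],[0,0,0,0,0,0,-1]])

```text
t: 11.4
tool_pos: [0.4506, -0.1333, 0.092]
tool_rot: [-0.001, 3.139, -0.002]
contact_force: [-0.0, 0.4, -1.1]
opening: 0.0221
grip_force: 39.3
```

Call:
jog_arm(plan=[[-0.94,0.59,0,0,0,0,-1],[-0.94,0.59,0,0,0,0,-1],[-0.94,0.59,0,0,0,0,-1],[-0.94,0.59,0,0,0,0,-1],[-0.94,0.59,0,0,0,0,-1],[-0.94,0.59,0,0,0,0,-1],[-0.94,0.59,0,0,0,0,-1],[-0.94,0.59,0,0,0,0,-1]])

```text
t: 12.2
tool_pos: [0.5996, -0.0376, 0.0883]
tool_rot: [0.001, -3.139, -0.001]
contact_force: [-0.7, -0.4, -0.5]
opening: 0.0222
grip_force: 39.3
```

Call:
jog_arm(plan=[[-0.94,0.59,0,0,0,0,-1],[-0.94,0.59,0,0,0,0,-1],[0,0,0.9,0,0,0,-1],[0,0,0.9,0,0,0,-1],[0,0,0.9,0,0,0,-1],[0,0,0.6,0,0,0,-1],[0,0,0.4,0,0,0,-1],[0,0,0.1,0,0,0,-1]])

```text
t: 13.0
tool_pos: [0.6362, -0.015, 0.0157]
tool_rot: [0.001, -3.136, -0.001]
contact_force: [-13.4, 2.0, 22.2]
opening: 0.022
grip_force: 41.3
```

Call:
jog_arm(plan=[[0,0,0,0,0,0,-1],[0,0,0,0,0,0,-1]])

```text
t: 13.2
tool_pos: [0.637, -0.0151, 0.0158]
tool_rot: [0.0, -3.14, 0.0]
contact_force: [-6.9, 1.1, 9.5]
opening: 0.022
grip_force: 40.2
```

Call:
jog_arm(plan=[[0,0,-0.03,0,0,0,-1],[0,0,0,0,0,0,-1],[0,0,0,0,0,0,-0.4],[0,0,0,0,0,0,-0.3],[0,0,0,0,0,0,-0.2],[0,0,0,0,0,0,-0.1],[0,0,0,0,0,0,0],[0,0,0,0,0,0,0]])

```text
t: 14.0
tool_pos: [0.6376, -0.0147, 0.0148]
tool_rot: [0.001, -3.141, -0.0]
contact_force: [-1.2, 1.1, 0.3]
opening: 0.0426
grip_force: 0.0
```

Call:
jog_arm(plan=[[0,0,-0.5,0,0,0,0],[0,0,-0.5,0,0,0,0],[0,0,-1,0,0,0,0],[0,0,-1,0,0,0,0],[0,0,-1,0,0,0,0],[0.5,0,0,0,0,0,0],[1,0,0,0,0,0,0],[1,0,0,0,0,0,0]])

```text
t: 14.8
tool_pos: [0.5863, -0.0147, 0.0946]
tool_rot: [0.001, -3.141, -0.0]
contact_force: [-0.4, 0.2, -0.0]
opening: 0.0428
grip_force: 0.0
```

Call:
jog_arm(plan=[[1,0,0,0,0,0,0],[1,0,0,0,0,0,0],[1,0,0,0,0,0,0],[1,0,0,0,0,0,0],[0.8,0.1,0,0,0,0,0],[0,0,0,0,0,0,0]])

```text
t: 15.4
tool_pos: [0.4891, -0.0124, 0.0937]
tool_rot: [0.001, -3.14, -0.001]
contact_force: [-0.4, 0.6, -0.1]
opening: 0.0429
grip_force: 0.0
```

```bash
python3 - <<'E'
from m2 import *
print(ctrl.get_obs()["tool_pos"])
im,d,K,R,t=grab("top"); cv2.imwrite("pics/t2.png",cv2.resize(im[70:270,120:390,::-1],None,fx=2.9,fy=2.9,interpolation=2))
W=world(d,K,R,t)
m=(np.hypot(W[...,0]-.664,W[...,1]+.014)<.06)&(W[...,2]>.012)&(d>0)
n,l,s,c=cv2.connectedComponentsWithStats(m.astype(np.uint8))
for i in range(1,n):
    p=W[l==i]; print(len(p),p.mean(0),p[:,2].max())
E
```

```text
[ 0.48905954 -0.01242999  0.09371513]
76 [ 0.6844906  -0.01303731  0.03149436] 0.04402663476349124
27 [ 0.64028697 -0.01321028  0.03784491] 0.04338130934758576
```

View pics/t2.png

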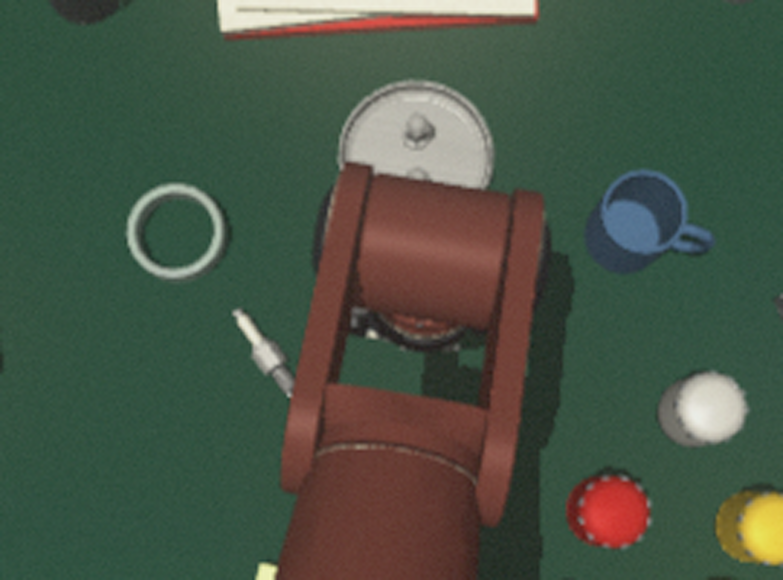

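Call:
jog_arm(plan=[[-0.2,0.05,0,0,0,0.171,0.1],[0,0,0,0,0,0.171,0.1],[0,0,0,0,0,0.171,0.1],[0,0,0,0,0,0.171,0.1],[0,0,0,0,0,0.171,0.1],[0,0,0,0,0,0.171,0.1],[0,0,0,0,0,0.171,0.1],[0,0,0,0,0,0.171,0.1]])

```text
t: 16.25
tool_pos: [0.4962, -0.0119, 0.0948]
tool_rot: [1.614, 2.695, 0.0]
contact_force: [1.0, -0.6, -0.1]
opening: 0.0468
grip_force: 0.0
```

Call:
jog_arm(plan=[[0,0,0,0,0,0.172,0.1],[0,0,0,0,0,0.172,0.1],[0,0,0,0,0,0.172,0.1],[0,0,0,0,0,0.172,0.1],[0,0,0,0,0,0.172,0.1],[0,0,0,0,0,0,0.1],[0,0,0,0,0,0,0.1]])

```text
t: 16.95
tool_pos: [0.4959, -0.0119, 0.0948]
tool_rot: [2.408, 2.018, 0.0]
contact_force: [0.1, 0.3, 0.7]
opening: 0.0471
grip_force: 0.0
```

```bash
cat > p.py <<'E'
from h import *
o=ctrl.get_obs(); R=cv2.Rodrigues(o["tool_rot"])[0]
print(o["t"],o["tool_pos"],"toolx",R[:,0].round(3),"ytool ang",np.degrees(np.arctan2(R[1,1],R[0,1])),"q6",o["q"][5])
E
python3 p.py
```

```text
16.95 [ 0.49593588 -0.0118711   0.09484123] toolx [0.175 0.985 0.   ] ytool ang -10.060457475922185 q6 0.0015021780740028653
```

Call:
jog_arm(plan=[[0,-0.15,0.9,0,0,0,0.1],[0,0,0.9,0,0,0,0.1],[0,0,0.9,0,0,0,0.1],[0,0,0.9,0,0,0,0.1],[0,0,0.6,0,0,0,0.1],[0,0,0.2,0,0,0,0.1],[0,0,0,0,0,0,0.1]])

```text
t: 17.65
tool_pos: [0.4924, -0.0113, 0.0065]
tool_rot: [-2.409, -2.015, 0.001]
contact_force: [-0.0, 0.1, -0.1]
opening: 0.0468
grip_force: 0.0
```

Call:
jog_arm(plan=[[0,0,0,0,0,0,-0.1],[0,0,0,0,0,0,-0.3],[0,0,0,0,0,0,-0.5],[0,0,0,0,0,0,-0.8],[0,0,0,0,0,0,-1],[0,0,0,0,0,0,-1],[0,0,0,0,0,0,-1],[0,0,0,0,0,0,-1]])

```text
t: 18.45
tool_pos: [0.4936, -0.0114, 0.0082]
tool_rot: [2.409, 2.014, 0.002]
contact_force: [-1.0, -0.4, 6.0]
opening: 0.0219
grip_force: 39.3
```

Call:
jog_arm(plan=[[0,0,-0.5,0,0,0,-1],[0,0,-1,0,0,0,-1],[0,0,-1,0,0,0,-1],[0,0,-1,0,0,0,-1],[0,0,-1,0,0,0,-1],[0,0,0,0,0,0,-1]])

```text
t: 19.05
tool_pos: [0.4949, -0.0117, 0.1004]
tool_rot: [2.406, 2.012, 0.007]
contact_force: [1.0, -0.4, -0.1]
opening: 0.0219
grip_force: 39.5
```

```bash
python3 - <<'E'
from m2 import *
im,d,K,R,t=grab("side"); T=ctrl.get_obs()["tool_pos"]; c=K@(R@T+t); u,v=(c[:2]/c[2]).astype(int)
cv2.imwrite("pics/s3.png",cv2.resize(im[v-60:v+60,u-80:u+80,::-1],None,fx=4,fy=4,interpolation=2))
E
```

```text
(no output)
```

View pics/s3.png

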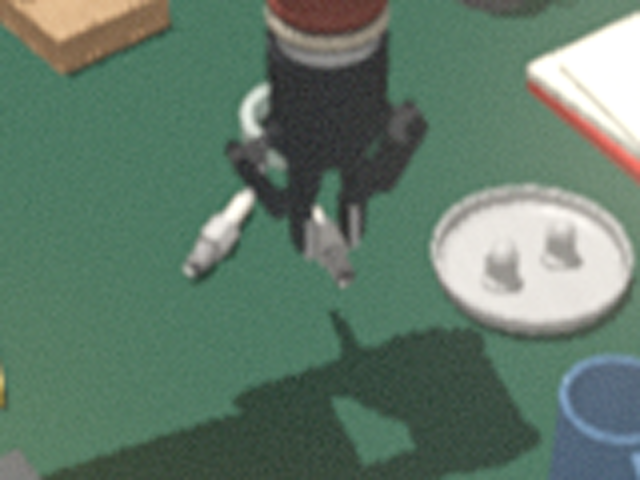

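Call:
jog_arm(plan=[[-0.5,0.1,-1,0,0,0,-1],[-0.99,0.185,-0.6,0,0,0,-1],[-0.99,0.185,0,0,0,0,-1],[-0.99,0.185,0,0,0,0,-1],[-0.99,0.185,0,0,0,0,-1],[-0.99,0.185,0,0,0,0,-1],[-0.99,0.185,0,0,0,0,-1],[-0.99,0.185,0,0,0,0,-1]])

```text
t: 19.9
tool_pos: [0.4926, -0.1628, 0.1269]
tool_rot: [-2.408, -2.013, 0.002]
contact_force: [0.6, 0.1, -0.2]
opening: 0.022
grip_force: 39.5
```

Call:
jog_arm(plan=[[-0.99,0.185,0,0,0,0,-1],[-0.99,0.185,0,0,0,0,-1],[-0.99,0.185,0,0,0,0,-1],[-0.99,0.185,0,0,0,0,-1],[-0.99,0.185,0,0,0,0,-1],[-0.99,0.185,0,0,0,0,-1],[-0.99,0.185,0,0,0,0,-1],[-0.99,0.185,0,0,0,0,-1]])

```text
t: 20.7
tool_pos: [0.4946, -0.3251, 0.1286]
tool_rot: [-2.41, -2.014, 0.0]
contact_force: [-0.4, -0.4, -1.2]
opening: 0.0221
grip_force: 39.5
```

Call:
jog_arm(plan=[[-0.99,0.185,0,0,0,0,-1],[-0.99,0.185,0,0,0,0,-1],[-0.99,0.185,0,0,0,0,-1],[-0.99,0.185,0,0,0,0,-1],[-0.99,0.185,0,0,0,0,-1],[-0.99,0.185,0,0,0,0,-1],[-0.99,0.185,0,0,0,0,-1],[-0.6,0.1,0,0,0,0,-1]])

```text
t: 21.5
tool_pos: [0.4952, -0.479, 0.1288]
tool_rot: [2.411, 2.013, -0.0]
contact_force: [1.0, 0.3, -0.8]
opening: 0.0219
grip_force: 39.5
```

Call:
jog_arm(plan=[[0,0,0,0,0,0.169,-1],[0,0,0,0,0,0.169,-1],[0,0,0,0,0,0.169,-1],[0,0,0,0,0,0.169,-1],[0,0,0,0,0,0.169,-1],[0,0,0,0,0,0.169,-1],[0,0,0,0,0,0.169,-1],[0,0,0,0,0,0.169,-1]])

```text
t: 22.3
tool_pos: [0.4955, -0.477, 0.1288]
tool_rot: [-3.1, -0.509, 0.0]
contact_force: [-0.6, 0.1, -1.2]
opening: 0.0221
grip_force: 39.5
```

Call:
jog_arm(plan=[[0,0,0,0,0,0,-1],[0,0,0,0,0,0,-1]])

```text
t: 22.5
tool_pos: [0.4955, -0.477, 0.1288]
tool_rot: [-3.098, -0.521, 0.0]
contact_force: [-0.6, 0.3, -0.1]
opening: 0.022
grip_force: 39.5
```

```bash
python3 p.py
```

```text
22.5 [ 0.49545881 -0.47695821  0.12881414] toolx [ 0.945  0.327 -0.   ] ytool ang -70.90276839428091 q6 0.36296837453410186
```

Call:
jog_arm(plan=[[0.12,0.1,0.9,0,0,0,-1],[0,0,0.9,0,0,0,-1],[0,0,0.9,0,0,0,-1],[0,0,0.9,0,0,0,-1],[0,0,0.9,0,0,0,-1],[0,0,0.8,0,0,0,-1],[0,0,0.4,0,0,0,-1],[0,0,0.15,0,0,0,-1]])

```text
t: 23.3
tool_pos: [0.4979, -0.4774, 0.0121]
tool_rot: [-3.096, -0.517, 0.003]
contact_force: [-6.3, 6.9, 15.4]
opening: 0.0221
grip_force: 41.1
```

Call:
jog_arm(plan=[[0,0,0,0,0,0,-1],[0,0,0,0,0,0,-0.45],[0,0,0,0,0,0,-0.4],[0,0,0,0,0,0,-0.3],[0,0,0,0,0,0,-0.2],[0,0,0,0,0,0,-0.1],[0,0,0,0,0,0,-0.1]])

```text
t: 24.0
tool_pos: [0.4984, -0.4779, 0.0119]
tool_rot: [3.099, 0.517, 0.0]
contact_force: [-0.6, -0.6, -0.5]
opening: 0.0386
grip_force: 0.0
```

Call:
jog_arm(plan=[[0,0,-0.5,0,0,0,-0.1],[0,0,-1,0,0,0,0],[0,0,-1,0,0,0,0.1],[0,0,-1,0,0,0,0.1],[0,0,-1,0,0,0,0.1],[0,0,-1,0,0,0,0.1],[0,0,0,0,0,0,0.1]])

```text
t: 24.7
tool_pos: [0.5001, -0.4799, 0.127]
tool_rot: [3.092, 0.516, 0.006]
contact_force: [0.5, -0.6, 0.0]
opening: 0.0468
grip_force: 0.0
```

```bash
python3 p.py
```

```text
24.7 [ 0.50012656 -0.47985718  0.12703377] toolx [0.946 0.325 0.003] ytool ang -71.06059199790582 q6 0.36823280457009133
```

Call:
jog_arm(plan=[[0,0,0,0,0,-0.171,0.1],[0,0,0,0,0,-0.171,0.1],[0.3,-0.48,0,0,0,0,0.1],[0.617,-0.975,0,0,0,0,0.1],[0.617,-0.975,0,0,0,0,0.1],[0.617,-0.975,0,0,0,0,0.1],[0.617,-0.975,0,0,0,0,0.1],[0.617,-0.975,0,0,0,0,0.1]])

```text
t: 25.5
tool_pos: [0.4934, -0.3493, 0.1211]
tool_rot: [-3.002, -0.922, 0.001]
contact_force: [0.1, 0.3, 0.5]
opening: 0.0468
grip_force: 0.0
```

Call:
jog_arm(plan=[[0.617,-0.975,0,0,0,0,0.1],[0.617,-0.975,0,0,0,0,0.1],[0.617,-0.975,0,0,0,0,0.1],[0.617,-0.975,0,0,0,0,0.1],[0.617,-0.975,0,0,0,0,0.1],[0.617,-0.975,0,0,0,0,0.1],[0.617,-0.975,0,0,0,0,0.1],[0.617,-0.975,0,0,0,0,0.1]])

```text
t: 26.3
tool_pos: [0.4867, -0.165, 0.1212]
tool_rot: [-3.002, -0.922, 0.001]
contact_force: [0.5, -0.2, 0.4]
opening: 0.0469
grip_force: 0.0
```

Call:
jog_arm(plan=[[0.617,-0.975,0,0,0,0,0.1],[0.617,-0.975,0,0,0,0,0.1],[0.617,-0.975,0,0,0,0,0.1],[0.617,-0.975,0,0,0,0,0.1],[0.617,-0.975,0,0,0,0,0.1],[0.617,-0.975,0,0,0,0,0.1],[0.617,-0.975,0,0,0,0,0.1],[0.617,-0.975,0,0,0,0,0.1]])

```text
t: 27.1
tool_pos: [0.48, 0.0192, 0.1212]
tool_rot: [-3.003, -0.922, 0.001]
contact_force: [-0.1, 0.2, 0.6]
opening: 0.0467
grip_force: 0.0
```

Call:
jog_arm(plan=[[0.617,-0.975,0,0,0,0,0.1],[0.617,-0.975,0,0,0,0,0.1],[0.617,-0.975,0,0,0,0,0.1],[0.617,-0.975,0,0,0,0,0.1],[0,0,0,0,0,0,0.1],[0,0,0,0,0,0,0.1],[0,0,0,0,0,0,0.1]])

```text
t: 27.8
tool_pos: [0.4774, 0.1095, 0.1216]
tool_rot: [3.002, 0.925, -0.001]
contact_force: [-0.9, 0.2, -0.2]
opening: 0.0469
grip_force: 0.0
```

```bash
python3 p.py; python3 - <<'E'
from m2 import *
im,d,K,R,t=grab("top"); W=world(d,K,R,t)
m=comp(W,d,(665,288),60,.012); 
cv2.imwrite("pics/t4.png",cv2.resize(im[120:260,330:500,::-1],None,fx=4,fy=4,interpolation=2))
im,d,K,R,t=grab("side"); cv2.imwrite("pics/s4.png",cv2.resize(im[120:230,180:330,::-1],None,fx=4,fy=4,interpolation=2))
E
```

```text
27.8 [0.47742866 0.10950401 0.12158399] toolx [ 0.827  0.563 -0.001] ytool ang -55.75675189925617 q6 1.0467647232684978
```

View pics/t4.png

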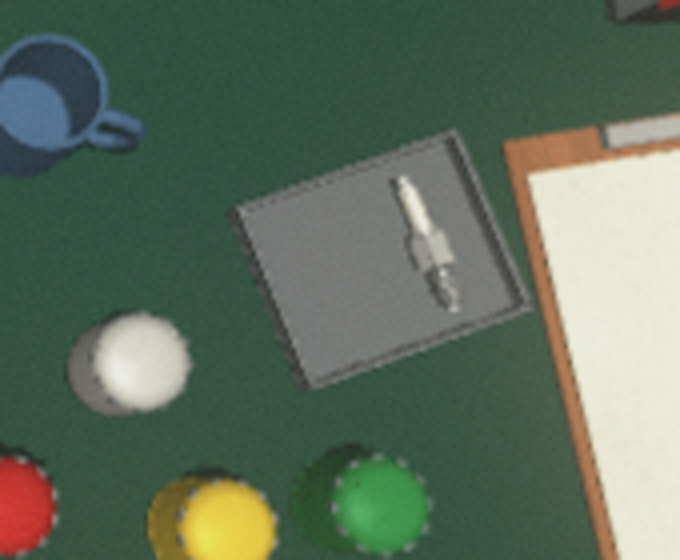

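View pics/s4.png

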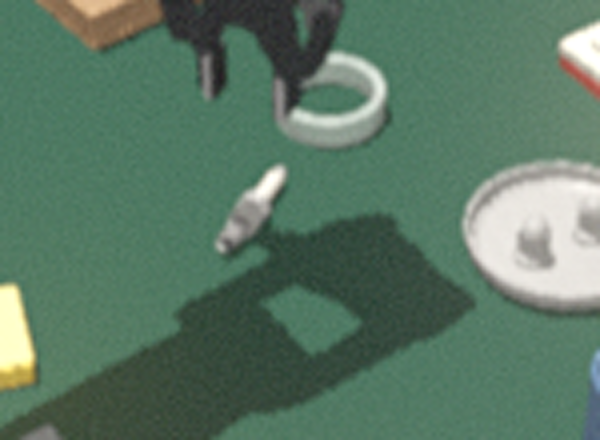

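Call:
jog_arm(plan=[[0.31,-0.45,0.9,0,0,0,0.1],[0,0,0.9,0,0,0,0.1],[0,0,0.9,0,0,0,0.1],[0,0,0.9,0,0,0,0.1],[0,0,0.9,0,0,0,0.1],[0,0,0.9,0,0,0,0.1],[0,0,0.3,0,0,0,0.1],[0,0,0,0,0,0,0.1]])

```text
t: 28.7
tool_pos: [0.4771, 0.1204, 0.007]
tool_rot: [-3.002, -0.925, 0.003]
contact_force: [-0.2, 0.3, -0.1]
opening: 0.0472
grip_force: 0.0
```

Call:
jog_arm(plan=[[0,0,0,0,0,0,-0.1],[0,0,0,0,0,0,-0.3],[0,0,0,0,0,0,-0.5],[0,0,0,0,0,0,-0.8],[0,0,0,0,0,0,-1],[0,0,0,0,0,0,-1],[0,0,0,0,0,0,-1],[0,0,0,0,0,0,-1]])

```text
t: 29.5
tool_pos: [0.4788, 0.1209, 0.0093]
tool_rot: [3.001, 0.927, 0.003]
contact_force: [-1.8, -0.4, 5.8]
opening: 0.0216
grip_force: 39.1
```

Call:
jog_arm(plan=[[0,0,-0.5,0,0,0,-1],[0,0,-1,0,0,0,-1],[0,0,-1,0,0,0,-1],[0,0,-1,0,0,0,-1],[0,0,-1,0,0,0,-1],[0,0,-1,0,0,0,-1],[0,0,0,0,0,0,-1],[0,0,0,0,0,0,-1]])

```text
t: 30.3
tool_pos: [0.4779, 0.121, 0.1181]
tool_rot: [3.002, 0.927, 0.001]
contact_force: [-0.6, -0.0, -1.5]
opening: 0.0219
grip_force: 39.5
```

```bash
python3 p.py; python3 - <<'E'
from m2 import *
im,d,K,R,t=grab("side"); cv2.imwrite("pics/s5.png",cv2.resize(im[90:230,160:330,::-1],None,fx=4,fy=4,interpolation=2))
E
```

```text
30.3 [0.47789266 0.12097731 0.11806407] toolx [0.826 0.564 0.001] ytool ang -55.667271803444415 q6 1.0683672613676847
```

View pics/s5.png

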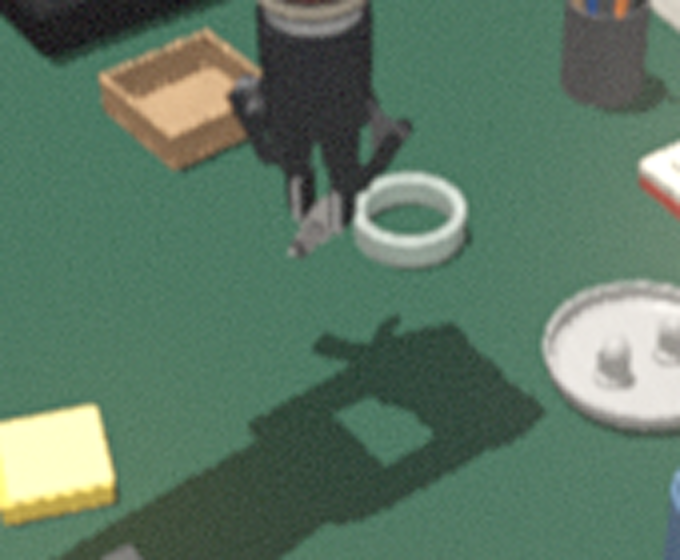

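Call:
jog_arm(plan=[[-0.33,0.48,0,0,0,0,-1],[-0.66,0.963,0,0,0,0,-1],[-0.66,0.963,0,0,0,0,-1],[-0.66,0.963,0,0,0,0,-1],[-0.66,0.963,0,0,0,0,-1],[-0.66,0.963,0,0,0,0,-1],[-0.66,0.963,0,0,0,0,-1],[-0.66,0.963,0,0,0,0,-1]])

```text
t: 31.15
tool_pos: [0.4764, -0.0556, 0.1165]
tool_rot: [-3.001, -0.926, 0.003]
contact_force: [-0.4, -0.4, -0.4]
opening: 0.0215
grip_force: 39.5
```

Call:
jog_arm(plan=[[-0.66,0.963,0,0,0,0,-1],[-0.66,0.963,0,0,0,0,-1],[-0.66,0.963,0,0,0,0,-1],[-0.66,0.963,0,0,0,0,-1],[-0.66,0.963,0,0,0,0,-1],[-0.66,0.963,0,0,0,0,-1],[-0.66,0.963,0,0,0,0,-1],[-0.66,0.963,0,0,0,0,-1]])

```text
t: 31.95
tool_pos: [0.4759, -0.2421, 0.1163]
tool_rot: [-3.0, -0.926, 0.003]
contact_force: [-0.2, 0.4, -0.8]
opening: 0.0219
grip_force: 39.5
```

Call:
jog_arm(plan=[[-0.66,0.963,0,0,0,0,-1],[-0.66,0.963,0,0,0,0,-1],[-0.66,0.963,0,0,0,0,-1],[-0.66,0.963,0,0,0,0,-1],[-0.66,0.963,0,0,0,0,-1],[-0.66,0.963,0,0,0,0,-1],[-0.66,0.963,0,0,0,0,-1],[-0.33,0.48,0,0,0,0,-1]])

```text
t: 32.75
tool_pos: [0.4755, -0.4177, 0.1163]
tool_rot: [-3.001, -0.924, 0.002]
contact_force: [0.2, -0.1, 0.8]
opening: 0.022
grip_force: 39.5
```

Call:
jog_arm(plan=[[0,0,0,0,0,0.171,-1],[0,0,0,0,0,0.171,-1],[0,0,0,0,0,0,-1],[0,0,0,0,0,0,-1]])

```text
t: 33.15
tool_pos: [0.4764, -0.4157, 0.1172]
tool_rot: [-3.097, -0.521, 0.001]
contact_force: [1.0, -0.8, -0.5]
opening: 0.0215
grip_force: 39.5
```

```bash
python3 p.py
```

```text
33.15 [ 0.47640332 -0.41568785  0.11715622] toolx [ 0.945  0.327 -0.001] ytool ang -70.90190133873716 q6 0.4023800754405553
```

Call:
jog_arm(plan=[[0,0,0.9,0,0,0,-1],[0,0,0.9,0,0,0,-1],[0,0,0.9,0,0,0,-1],[0,0,0.9,0,0,0,-1],[0,0,0.9,0,0,0,-1],[0,0,0.5,0,0,0,-1],[0,0,0.25,0,0,0,-1],[0,0,0,0,0,0,-1]])

```text
t: 33.95
tool_pos: [0.4771, -0.4163, 0.0134]
tool_rot: [3.099, 0.517, -0.0]
contact_force: [-0.4, 0.2, -0.2]
opening: 0.0215
grip_force: 39.5
```

Call:
jog_arm(plan=[[0,0,0,0,0,0,-1],[0,0,0,0,0,0,-0.45],[0,0,0,0,0,0,-0.4],[0,0,0,0,0,0,-0.3],[0,0,0,0,0,0,-0.2],[0,0,0,0,0,0,-0.1],[0,0,0,0,0,0,-0.1]])

```text
t: 34.65
tool_pos: [0.4769, -0.4161, 0.0129]
tool_rot: [3.099, 0.517, 0.0]
contact_force: [0.8, -0.4, 0.7]
opening: 0.0387
grip_force: 0.0
```

Call:
jog_arm(plan=[[0,0,-0.5,0,0,0,-0.1],[0,0,-1,0,0,0,-0.1],[0,0,-1,0,0,0,0],[0,0,-1,0,0,0,1],[0,0,-1,0,0,0,1],[0,0,-1,0,0,0,1],[0,0,-0.5,0,0,0,1],[0,0,0,0,0,0,1]])

```text
t: 35.45
tool_pos: [0.4778, -0.4171, 0.1356]
tool_rot: [3.095, 0.516, 0.004]
contact_force: [0.1, 0.2, 0.1]
opening: 0.0854
grip_force: 0.0
```

Call:
jog_arm(plan=[[0,-0.95,0,0,0,0,1],[0,-0.95,0,0,0,0,1],[0,-0.95,0,0,0,0,1],[0,-0.95,0,0,0,0,1],[0,-0.95,0,0,0,0,1],[0,-0.95,0,0,0,0,1],[0,-0.95,0,0,0,0,1],[0,-0.95,0,0,0,0,1]])

```text
t: 36.25
tool_pos: [0.4266, -0.271, 0.1315]
tool_rot: [-3.097, -0.516, 0.002]
contact_force: [-0.1, 0.7, -0.9]
opening: 0.0856
grip_force: 0.0
```

Call:
jog_arm(plan=[[-0.1,-0.47,0,0,0,0,1],[0,0,0,0,0,0,1],[0,0,0,0,0,0,1]])

```text
t: 36.55
tool_pos: [0.4226, -0.2644, 0.1327]
tool_rot: [3.099, 0.517, -0.0]
contact_force: [0.4, 0.3, 0.7]
opening: 0.0856
grip_force: 0.0
```

```bash
python3 p.py; python3 - <<'E'
from m2 import *
im,d,K,R,t=grab("top"); cv2.imwrite("pics/t6.png",cv2.resize(im[120:260,330:500,::-1],None,fx=4,fy=4,interpolation=2))
im,d,K,R,t=grab("side"); cv2.imwrite("pics/s6.png",cv2.resize(im[190:380,220:450,::-1],None,fx=3,fy=3,interpolation=2))
E
```

```text
36.55 [ 0.42260886 -0.26436632  0.13266916] toolx [ 0.946  0.324 -0.   ] ytool ang -71.06676660541122 q6 0.5321402712372372
```

View pics/s6.png

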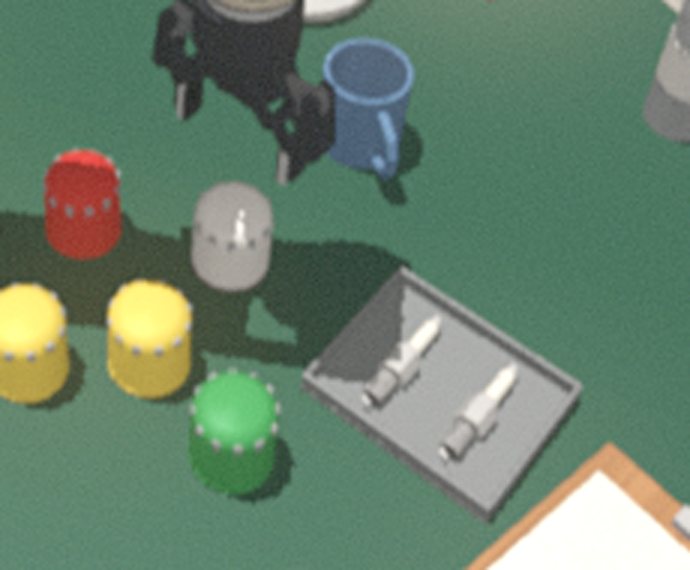

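The side view shows both plugs lying flat and apart in the tray at (400,360) and (480,415), with the open gripper above the filter. Next I take the filter.

Call:
jog_arm(plan=[[0,0.05,0.9,0,0,0,1],[0,0,0.9,0,0,0,1],[0,0,0.9,0,0,0,1],[0,0,0.9,0,0,0,1],[0,0,0.8,0,0,0,1],[0,0,0.4,0,0,0,1],[0,0,0,0,0,0,1]])

```text
t: 37.35
tool_pos: [0.4223, -0.2648, 0.0356]
tool_rot: [-3.097, -0.516, 0.003]
contact_force: [1.4, 0.7, 0.4]
opening: 0.0856
grip_force: 0.0
```

Call:
jog_arm(plan=[[0,0,0,0,0,0,0.8],[0,0,0,0,0,0,0.65],[0,0,0,0,0,0,0.55],[0,0,0,0,0,0,0.45],[0,0,0,0,0,0,0.2],[0,0,0,0,0,0,0],[0,0,0,0,0,0,0],[0,0,0,0,0,0,0]], grip_force=60)

```text
t: 38.15
tool_pos: [0.4236, -0.2655, 0.0385]
tool_rot: [3.098, 0.517, 0.001]
contact_force: [-1.2, 1.2, 6.1]
opening: 0.0597
grip_force: 65.3
```

Call:
jog_arm(plan=[[0,0,-0.3,0,0,0,0],[0,0,-0.6,0,0,0,0],[0,0,-0.8,0,0,0,0],[0,0,-0.8,0,0,0,0],[0,0,-0.8,0,0,0,0],[0,0,-0.7,0,0,0,0],[0,0,0,0,0,0,0],[0,0,0,0,0,0,0]])

```text
t: 38.95
tool_pos: [0.4229, -0.265, 0.117]
tool_rot: [3.099, 0.517, 0.0]
contact_force: [-1.3, 0.1, -3.9]
opening: 0.0593
grip_force: 65.7
```

```bash
python3 p.py; python3 - <<'E'
from m2 import *
im,d,K,R,t=grab("side"); cv2.imwrite("pics/s7.png",cv2.resize(im[150:330,220:400,::-1],None,fx=3,fy=3,interpolation=2))
E
```

```text
38.95 [ 0.42287242 -0.26496129  0.11695569] toolx [0.946 0.325 0.   ] ytool ang -71.06000573506724 q6 0.5312942972304006
```

View pics/s7.png

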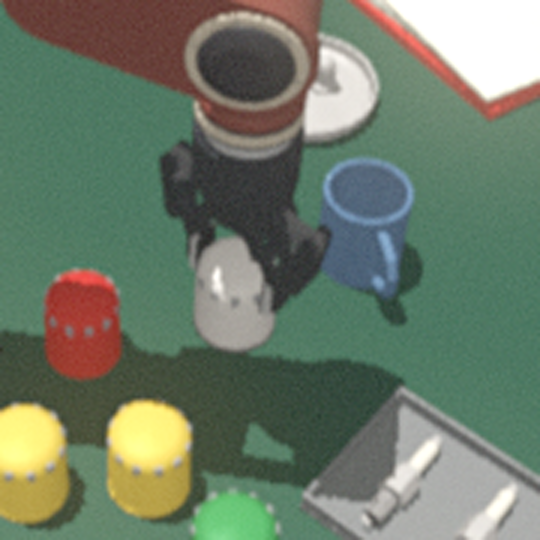

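Call:
jog_arm(plan=[[0.15,-0.3,0,0,0,0,0],[0.3,-0.6,0,0,0,0,0],[0.47,-0.958,0,0,0,0,0],[0.47,-0.958,0,0,0,0,0],[0.47,-0.958,0,0,0,0,0],[0.47,-0.958,0,0,0,0,0],[0.47,-0.958,0,0,0,0,0],[0.47,-0.958,0,0,0,0,0]])

```text
t: 39.8
tool_pos: [0.4411, -0.116, 0.1162]
tool_rot: [-3.098, -0.518, 0.001]
contact_force: [1.2, 0.6, -3.7]
opening: 0.0593
grip_force: 65.7
```

Call:
jog_arm(plan=[[0.47,-0.958,0,0,0,0,0],[0.47,-0.958,0,0,0,0,0],[0.47,-0.958,0,0,0,0,0],[0.47,-0.958,0,0,0,0,0],[0.47,-0.958,0,0,0,0,0],[0.47,-0.958,0,0,0,0,0],[0.47,-0.958,0,0,0,0,0],[0.47,-0.958,0,0,0,0,0]])

```text
t: 40.6
tool_pos: [0.4621, 0.0532, 0.1162]
tool_rot: [-3.098, -0.518, 0.002]
contact_force: [0.1, -0.5, -3.3]
opening: 0.0595
grip_force: 65.7
```

Call:
jog_arm(plan=[[0.47,-0.958,0,0,0,0,0],[0.47,-0.958,0,0,0,0,0],[0.47,-0.958,0,0,0,0,0],[0.47,-0.958,0,0,0,0,0],[0.47,-0.958,0,0,0,0,0],[0.47,-0.958,0,0,0,0,0],[0.47,-0.958,0,0,0,0,0],[0.47,-0.958,0,0,0,0,0]])

```text
t: 41.4
tool_pos: [0.4832, 0.2224, 0.1161]
tool_rot: [-3.098, -0.518, 0.003]
contact_force: [0.8, 0.5, -3.5]
opening: 0.0594
grip_force: 65.7
```

Call:
jog_arm(plan=[[0.47,-0.958,0,0,0,0,0],[0.47,-0.958,0,0,0,0,0],[0.47,-0.958,0,0,0,0,0],[0.47,-0.958,0,0,0,0,0],[0.47,-0.958,0,0,0,0,0],[0.47,-0.958,0,0,0,0,0],[0.47,-0.958,0,0,0,0,0],[0.47,-0.958,0,0,0,0,0]])

```text
t: 42.2
tool_pos: [0.5043, 0.3915, 0.1159]
tool_rot: [3.098, 0.518, -0.003]
contact_force: [-0.2, -0.4, -4.0]
opening: 0.0594
grip_force: 65.7
```

Call:
jog_arm(plan=[[0.3,-0.6,0,0,0,0,0],[0.15,-0.3,0,0,0,0,0],[0,0,0,0,0,0,0],[0,0,0,0,0,0,0]])

```text
t: 42.6
tool_pos: [0.5082, 0.4095, 0.1165]
tool_rot: [3.098, 0.516, -0.001]
contact_force: [-0.2, 0.3, -4.1]
opening: 0.0597
grip_force: 65.7
```

```bash
python3 p.py
```

```text
42.6 [0.5081607  0.40953365 0.11654248] toolx [ 0.946  0.324 -0.001] ytool ang -71.07193084314886 q6 1.8051027456464621
```

Call:
jog_arm(plan=[[0.27,-0.55,0,0,0,0,0],[0.27,-0.55,0,0,0,0,0],[0,0,0.6,0,0,0,0],[0,0,0.8,0,0,0,0],[0,0,0.8,0,0,0,0],[0,0,0.7,0,0,0,0],[0,0,0.4,0,0,0,0],[0,0,0.2,0,0,0,0]])

```text
t: 43.4
tool_pos: [0.5107, 0.4336, 0.0448]
tool_rot: [3.098, 0.516, -0.004]
contact_force: [-0.0, -0.1, -3.7]
opening: 0.0597
grip_force: 65.7
```

Call:
jog_arm(plan=[[0,0,0.12,0,0,0,0],[0,0,0.05,0,0,0,0],[0,0,0,0,0,0,0],[0,0,0,0,0,0,0]])

```text
t: 43.8
tool_pos: [0.512, 0.4347, 0.0444]
tool_rot: [-3.098, -0.517, -0.002]
contact_force: [0.6, -0.8, -3.5]
opening: 0.0595
grip_force: 65.7
```

Call:
jog_arm(plan=[[0,0,0.06,0,0,0,0],[0,0,0.06,0,0,0,0],[0,0,0,0,0,0,0]])

```text
t: 44.1
tool_pos: [0.512, 0.4347, 0.0425]
tool_rot: [-3.099, -0.517, -0.001]
contact_force: [-1.9, -1.3, 3.9]
opening: 0.0599
grip_force: 66.4
```

Call:
jog_arm(plan=[[0,0,0.05,0,0,0,0],[0,0,0,0,0,0,0]])

```text
t: 44.3
tool_pos: [0.5121, 0.4348, 0.0426]
tool_rot: [-3.099, -0.517, -0.001]
contact_force: [-5.4, -3.1, 9.2]
opening: 0.0597
grip_force: 67.0
```

Contact with the box floor. Release gently and retreat.

Call:
jog_arm(plan=[[0,0,-0.03,0,0,0,0],[0,0,0,0,0,0,0.5],[0,0,0,0,0,0,0.6],[0,0,0,0,0,0,0.7],[0,0,0,0,0,0,0.8],[0,0,0,0,0,0,0.8]])

```text
t: 44.9
tool_pos: [0.5116, 0.4344, 0.0405]
tool_rot: [3.099, 0.517, -0.0]
contact_force: [-0.3, -0.5, 0.7]
opening: 0.0769
grip_force: 0.0
```

Call:
jog_arm(plan=[[0,0,-0.3,0,0,0,0.8],[0,0,-0.6,0,0,0,0.9],[0,0,-1,0,0,0,1],[0,0,-1,0,0,0,1],[0,0,-1,0,0,0,1],[0,0,-1,0,0,0,1],[0,0,-1,0,0,0,1],[0,0,-1,0,0,0,1]])

```text
t: 45.7
tool_pos: [0.5118, 0.4346, 0.1811]
tool_rot: [-3.098, -0.517, -0.002]
contact_force: [0.0, -0.0, -0.7]
opening: 0.0853
grip_force: 0.0
```

Call:
jog_arm(plan=[[0.8,-0.8,-0.5,0,0,0,1],[0.8,-0.8,0,0,0,0,1],[0.8,-0.8,0,0,0,0,1],[0.8,-0.8,0,0,0,0,1],[0.8,-0.8,0,0,0,0,1],[0.8,-0.8,0,0,0,0,1],[0,0,0,0,0,0,1],[0,0,0,0,0,0,1]])

```text
t: 46.5
tool_pos: [0.5712, 0.5564, 0.1894]
tool_rot: [3.099, 0.517, 0.001]
contact_force: [-0.1, 0.9, 0.3]
opening: 0.0855
grip_force: 0.0
```

```bash
python3 - <<'E'
from m2 import *
im,d,K,R,t=grab("side"); cv2.imwrite("pics/s8.png",cv2.resize(im[:,:,::-1],(800,600),interpolation=2))
W=world(d,K,R,t)
for n,c,w,z in(("filter",(.511,.434),.045,.055),("nut1",(.689,-.016),.02,.02),("nut2",(.638,-.015),.02,.02),("plugB",(.498,-.478),.03,.018),("plugA",(.477,-.416),.03,.018)):
    p=W[(d>0)&(np.hypot(W[...,0]-c[0],W[...,1]-c[1])<w)&(W[...,2]>z)&(W[...,2]<.1)]; print(n,len(p),p.mean(0).round(4),p[:,2].max())
E
```

```text
filter 192 [0.5084 0.4214 0.0678] 0.07748360000657703
nut1 51 [ 0.6869 -0.0229  0.0298] 0.03829723954858099
nut2 54 [ 0.6359 -0.0224  0.0302] 0.038715433944066395
plugB 138 [ 0.497  -0.4818  0.0215] 0.0290025877748494
plugA 125 [ 0.476  -0.4206  0.0212] 0.027165123985187736
```

View pics/s8.png

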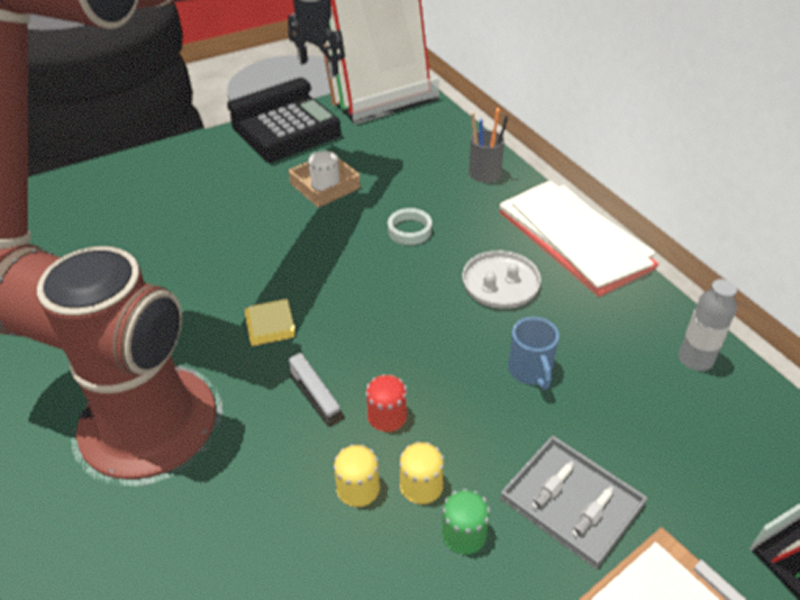

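Everything is in place: the filter stands in the box at (324,170), the nuts stand in the dish at (490,280) and (513,270), and the plugs lie in the tray at (553,485) and (594,510). The mug and tape haven't moved.

```bash
python3 -c "
from station import ctrl
print(ctrl.finish_job())"
```

```text
the job is handed in; nothing more can be done
None
```

The job is handed in at about 47 s: both plugs lie side by side in the tray, both nuts stand in the dish, the white filter stands in the box, and the mug and tape are where they were; no verdict came back, so this rests on the last side-camera view.

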